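Load a slide carrier under the spring clip of a slide scanner

TASK

Load the black slide carrier into the slide scanner: with one fingertip press the rolled outer edge of the scanner's spring clip down, which lifts its lip, and keep it down while the other fingertip pushes the carrier along the deck, under the lip and into the slot until it is fully home against its stop. Then let the clip close on the carrier and move clear. Only press and push: the carrier must not be lifted or tipped off the deck, and leave the things lying around where they are.

Things in the scene. Friction and masses are not known exactly. Their poses are not given: they have to be found in the camera images.
- scanner: Slide scanner, fixed, 285 mm long, 170 wide. Origin on the bench below the middle of the housing's front face; x into the housing, y left, z up. White and grey housing, 80 mm high: x 0 to +0.100, y -0.085 to +0.085. Loading deck in front, 22 mm above the bench: x -0.180 to 0; its track's middle is y = 0, level with a slot (43 mm wide, 12 high) in the housing. Spring clip on the right (-y).
- track_mouth (a point): Point on the track's middle, at deck height, 67 mm in front of the housing, where two steel guide rails (left 6 mm high, right 4 mm) begin 57 mm apart; they narrow to 43 mm apart at 35 mm from the housing and go straight into the slot. In front of this point the deck is open on the right; a 6 mm high rail at y = +0.0285 of the scanner borders it on the left.
- clip (a joint): Spring clip, a steel plate hinged along the scanner's x at y = -0.034, 30 mm above the bench. 0 = closed on nothing; grows as its outer rolled edge is pressed down (6 mm down is 0.23 rad); hard end at 0.36 rad, 9 mm down. Its spring takes 3.5 N at the edge to start, 8 N fully down, and closes it when let go. Above 0.20 the carrier passes under the lip; let go on the carrier it rests at about 0.15.
- clip_lip (a point): Middle of the underside of the clip's lip, which lies over the right side of the track; it turns with the clip. The lip is 26 mm long, from 34 to 8 mm in front of the housing, and reaches to y = -0.014 of the scanner. Closed it is 5.5 mm above the deck and blocks the 8 mm thick carrier; fully open it is over 11 mm above.
- clip_edge (a point): Middle of the top of the clip's rolled outer edge, the part to press; turns with the clip. A rod 8 mm thick along the scanner's x from -0.175 to -0.008, at y = -0.060; press it anywhere, a fingertip can slide along it. Top 34.5 mm above the bench closed, about 25.5 mm (3.5 mm above the deck) fully down: fingertips at one height then hold the clip with one and push the carrier with the other.
- slot_stop (a point): Middle of the foot of the stop inside the slot, at deck height, 42 mm behind the housing's front face (x = +0.042).
- carrier: Slide carrier: flat black frame with a glass slide let in, 84 mm long (x), 40 wide (y), 8 thick, 40 to 90 g, loose. Origin at the centre of its underside. It starts lying on the deck, long side roughly along the track, its front end 58 to 72 mm in front of the housing. Fully home its front end is on the stop, its centre at x = 0, y = 0 of the scanner, its rear end 42 mm in front of the housing.
- timer: Bystander: white square timer, 66 x 66 x 19 mm, left of the deck; origin at the centre of its underside.
- marker: Bystander: laboratory marker, 135 mm long (its y), 14 mm thick, lying on the bench right of the clip; origin at the centre of its underside.
- cap: Bystander: orange screw cap, 24 mm across, 14 mm high, standing right of the scanner; origin at the centre of its underside.
- sample_box: Bystander: grey sample box, 88 x 126 x 52 mm, to the right; origin at the centre of its underside.

How it is judged:
On the way, in this order (a step that is already met when the one before it is completed fails the run):
1. the clip is pressed open while the carrier is still in front of its lip (value of joint clip above 0.2 rad and x of carrier in the frame of scanner below -0.07 m), for 0.1 s.
2. the carrier is home against the stop while the clip is still held open (value of joint clip above 0.18 rad and x of carrier in the frame of scanner above -0.003 m), for 0.1 s.
At the end, for the whole second after the job is handed in: The carrier lies flat in the track with its front end within 3 mm of the stop and straight within 0.06 rad, at rest, and the clip, let go, rests on it (clip between 0.11 and 0.19 rad) (x of carrier in the frame of scanner above -0.003 m and z of carrier in the frame of scanner below 0.0235 m and angle between the x axis of carrier and the x axis of scanner, either way round below 0.06 rad and value of joint clip between 0.11 and 0.19 rad and linear speed of carrier below 0.01 m/s); the robot touches nothing.
It fails at once if the carrier is lifted more than 6 mm off the deck (z of carrier in the frame of scanner above 0.028 m).
It fails at once if the carrier is tipped by more than 0.2 rad (angle between carrier's own z axis and vertical above 0.2 rad).
It fails at once if a bystander (timer, marker, cap or sample box) is moved by more than 20 mm (distance of any of timer, marker, cap, sample_box from where it was at the start of the episode above 0.02 m).
It also fails if it takes over 48 s, if anything falls off the work surface, if the arm or the gripper's body presses on something with over 40 N, if the wrist force passes 120 N, or if a joint passes its speed limit or range.

ROBOT

A 6-joint arm with a two-finger parallel gripper is mounted at the origin on a cart in front of the work surface, level with it; the furniture and walls round the work are solid. World frame = base frame: x ahead of the robot, y to its left, z up, the work surface at z = 0. Lengths are in m, angles in rad, forces in N, time in s.
With the tool pointing down it reaches from about 0.375 to 0.9 m from the base axis. Payload 3.1 kg.
Tool frame: the origin (TCP) lies on the centre line of the jaws, within the pads' length; the fingertips stand 8 mm ahead of it and the grasp point (between the pads) lies 11 mm behind it; z points along the fingers, y is the line along which they close (so a half turn about z gives the same grasp; the last joint's range is limited). The gripper opens to 87 mm and grips with 3 to 60 N. Pads are 19 mm wide; open, the fingers measure 117 mm over their backs; the gripper's body (75 mm by 190 mm) begins 51 mm behind the grasp point.
Start: joints at [1.085, 0.527, 1.433, -0, 1.181, -0.178], TCP at [0.189, 0.596, 0.194] pointing down, gripper open.
Joint ranges: [-3.08, 3.08], [-0.75, 2.2], [0.22, 2.44], [-1.43, 4.57], [0, 2.65], [-2.85, 2.85]. Speed limits (rad/s): [2.79, 2.79, 3.14, 3.14, 3.14, 3.14].

INTERFACE

Orientations are given as a unit quaternion [x, y, z, w].
In Python, from rig import robot gives the robot as it stands. The module is installed in compiled form; this text tells all that it offers.
- The arm moves only by the tool send_rows, never from a script. Its argument "increments" is one flat list of numbers, 7 for each row, row after row: the turn, a rotation vector about the world's x, y, z in rad, then the shift along the world's x, y, z in cm, then the opening, from 0 (shut) to 1 (fully open). A call has 1 to 20 rows; each row shifts and turns the commanded pose from where the row before left it; what a row does not reach is not made up. A row lasts 1/12 s, in which the tool goes at most 41.7 mm and 7.16 degrees, less where a joint would pass 70% of its speed; a pose out of reach is approached as far as the arm can. A call is refused whole if a number of a shift passes 4.17 or a number of a turn 0.125, either way. A call with a gripper value outside its range is refused whole. The fingers move at their own pace and stop on an object; "newtons" is the grip in N (left out, the last holds). Time passes only in rows, so rows that do not move let the fingers close. It gives the time, the measured TCP pose, the force, the opening and the grip force at its end, in the units of the state.
- robot.get_obs(): the state, without advancing time (a new reading comes with each control period).
- robot.camera(name): name is "scene" or "side" or "wrist"; returns a dict with "image" (420x560x3 uint8, red, green, blue), "range_z" (420x560 float32, m along the optical axis (not along the pixel's ray), 0 where there is no reading), "fx", "fy", "cx", "cy" (pixels), "dist_coeffs" ([k1, k2, p1, p2, k3] as OpenCV has them; the pictures are not rectified), "R" (3x3) and "t" (3): a world point X has camera coordinates R X + t. Camera axes: x right, y down, z forward; pixel columns grow to the right and rows downward; lengths in m; the calibration is good to about 2 mm. A picture is of the moment at which its call begins.
- robot.hand_in(): hands the job in; it is judged then, once.
The state is a dict: "time": time; "q": joint angles; "joint_velocities": joint speeds; "joint_torque": joint torques, N m; "position": TCP position; "tool_rot": TCP orientation; "ft_force": force on the tool from outside, world axes, zero at the start; "moment": the same for the moment, N m; "grip_width": finger opening in m; "grip_force": force on a finger pad.
Only numpy, scipy, OpenCV 4.12 (cv2) and the standard library are available. Lean on these libraries where they do the work, as an engineer would, in place of code of your own. Each camera call takes 0.05 s, during which the arm holds its last target. There are 200 camera calls.

## Working session

There is one attempt and no reset: what is moved stays moved. The work goes in short steps, Python scripts to look and compute and a tool call to move; the robot and the scene stay as the last step left them, time stands still between calls to the robot, and variables do not carry over. Pictures are saved under pics/ and viewed, at most 10 in all, crops included, and the job is handed in when it is done.

Besides the shell and the picture viewer there is one more tool, called after "Request:" by a JSON object that holds its "name" and its "arguments", one argument or row to a line. send_rows: Moves the arm, as the interface text tells. Its arguments: {"type":"object","properties":{"increments":{"type":"array"},"newtons":{"type":"number"}},"required":["increments"]}

```bash
mkdir -p pics; cat > h.py <<'E'
import numpy as np, cv2
from rig import robot
def snap(n,f):
    c=robot.camera(n); cv2.imwrite(f'pics/{f}.png',c['image'][:,:,::-1]); np.savez(f'pics/{f}.npz',**c); return c
def ld(f): return np.load(f'pics/{f}.npz')
def ray(c,u,v):
    K=np.array([[c['fx'],0,c['cx']],[0,c['fy'],c['cy']],[0,0,1.]])
    p=cv2.undistortPoints(np.array([[[u,v]]],float),K,c['dist_coeffs'])[0,0]
    R=c['R'];d=R.T@np.array([p[0],p[1],1]);o=-R.T@c['t'];return o,d
def onz(c,u,v,z):
    o,d=ray(c,u,v);return o+d*(z-o[2])/d[2]
def dep(c,u,v):
    o,d=ray(c,u,v);r=c['range_z'][int(v)-1:int(v)+2,int(u)-1:int(u)+2];return o+d*np.median(r[r>0])
E
python3 - <<'E'
from h import *
a=snap('scene','s1');b=snap('side','d1')
for c in(a,b):print(-c['R'].T@c['t'],c['R'][2])
cv2.imwrite('pics/both.png',cv2.resize(np.hstack([a['image'],b['image']])[:,:,::-1],(800,300)))
o=robot.get_obs();print(o['time'],o['position'],o['tool_rot'],o['grip_width'])
E
```

```text
[-0.11138234  0.42803718  0.63001326] [ 0.69200152 -0.43580941 -0.57550331]
[ 0.41406668 -0.68742898  0.70118794] [ 0.17235455  0.71577194 -0.6767307 ]
0.1 [0.18839064 0.59519138 0.19356753] [ 1.52790976e-01  9.88258051e-01 -9.16864543e-04 -3.17578571e-04] 0.08686609148906795
```

View pics/s1.png

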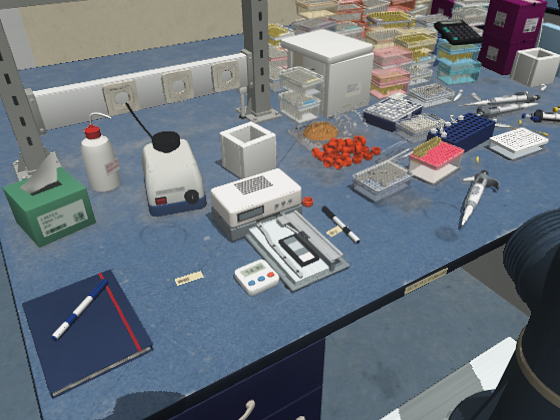

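View pics/d1.png

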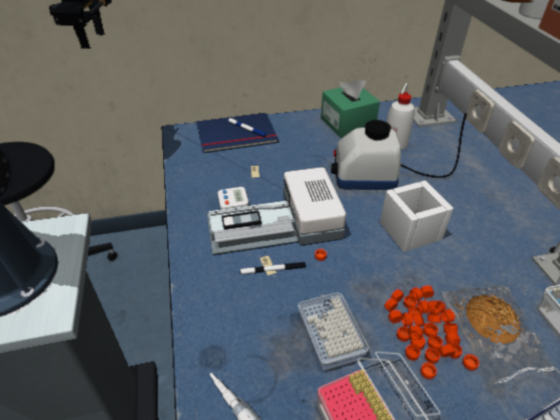

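The scene view shows the scanner at about (280,230), housing to the upper left, deck toward (300,260). The side view shows it at about (275,215). I'll enlarge both.

```bash
python3 - <<'E'
import cv2
a=cv2.imread('pics/s1.png')[160:295,200:365];b=cv2.imread('pics/d1.png')[160:280,195:350]
cv2.imwrite('pics/c1.png',cv2.resize(a,None,fx=4.4,fy=4.4,interpolation=cv2.INTER_CUBIC))
cv2.imwrite('pics/c2.png',cv2.resize(b,None,fx=5,fy=5,interpolation=cv2.INTER_CUBIC))
E
```

```text
(no output)
```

View pics/c1.png

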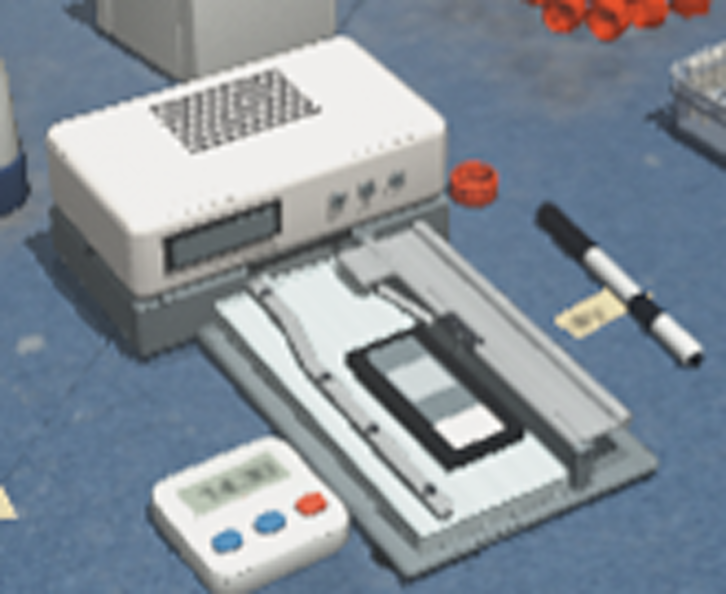

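View pics/c2.png

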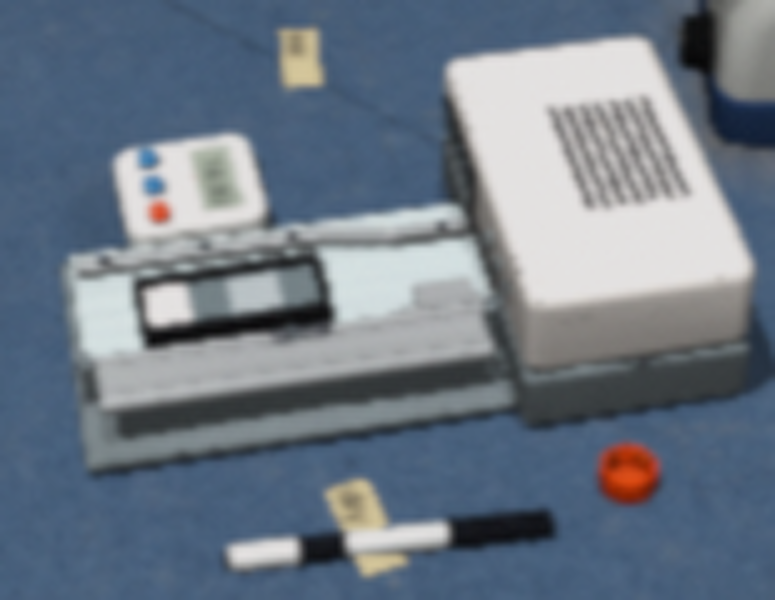

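```bash
cat >> h.py <<'E'
def cloud(c):
    v,u=np.nonzero(c['range_z']>0)
    K=np.array([[c['fx'],0,c['cx']],[0,c['fy'],c['cy']],[0,0,1.]])
    p=cv2.undistortPoints(np.stack([u,v],1).astype(float)[:,None],K,c['dist_coeffs'])[:,0]
    P=np.c_[p,np.ones(len(p))]*c['range_z'][v,u][:,None]
    return (P-c['t'])@c['R'],u,v
E
python3 - <<'E'
from h import *
from scipy.optimize import least_squares
a,b=ld('s1'),ld('d1')
A=lambda x,y:(200+x/4.4,160+y/4.4); B=lambda x,y:(195+x/5,160+y/5)
h=onz(a,*A(250,150),.08);print('housing approx',h,onz(b,*B(600,180),.08))
for n,c,f,box in(('scene',a,A,(48,48,445,290)),('side',b,B,(445,38,752,310))):
    P,u,v=cloud(c); x0,y0=f(*box[:2]);x1,y1=f(*box[2:])
    m=(u>=x0)&(u<=x1)&(v>=y0)&(v<=y1)&(P[:,2]>.074)&(P[:,2]<.088)
    r=cv2.minAreaRect(P[m,:2].astype(np.float32));print(n,m.sum(),r,np.median(P[m,2]))
# correspondences: cam, pixel, scanner coords
C=[(a,A(145,355),(0,.085,0)),(a,A(55,240),(.1,.085,0)),(a,A(628,412),(-.175,-.062,.032)),(a,A(418,225),(-.008,-.062,.033)),
(b,B(527,422),(0,-.085,0)),(b,B(748,395),(.1,-.085,0)),(b,B(108,408),(-.175,-.064,.030)),(b,B(450,70),(0,.08,.08)),(b,B(735,275),(.1,-.085,.075))]
def proj(c,X): return cv2.projectPoints(np.array([X],float),cv2.Rodrigues(c['R'])[0],c['t'],np.array([[c['fx'],0,c['cx']],[0,c['fy'],c['cy']],[0,0,1.]]),c['dist_coeffs'])[0].ravel()
def W(p,X):
    s,k=np.sin(p[2]),np.cos(p[2]);return [p[0]+k*X[0]-s*X[1],p[1]+s*X[0]+k*X[1],X[2]]
def F(p): return np.concatenate([proj(c,W(p,X))-uv for c,uv,X in C])
r=least_squares(F,[h[0],h[1],0.3],loss='soft_l1');print(r.x);print(F(r.x).reshape(-1,2).round(1).tolist())
p=r.x
def inv(w):
    d=np.array(w[:2])-p[:2];s,k=np.sin(p[2]),np.cos(p[2]);return (np.array([k*d[0]+s*d[1],-s*d[0]+k*d[1]])*1000).round(1)
for n,c,f,L in(('scene',a,A,[(348,352,.03),(428,325,.03),(523,428,.03),(448,460,.03)]),('side',b,B,[(320,255,.03),(330,325,.022),(137,283,.03),(148,342,.022)])):
    for x,y,z in L: print(n,x,y,inv(onz(c,*f(x,y),z)))
for n,c,f,L in(('timer',a,A,[(250,515)]),('cap',b,B,[(630,470)]),('marker',b,B,[(228,555),(550,522)])):
    for x,y in L: q=onz(c,*f(x,y),.012);print(n,inv(q),q)
E
```

```text
housing approx [0.62588899 0.03842124 0.08      ] [0.64599892 0.01038721 0.08      ]
scene 2187 ((0.6461108922958374, 0.030866820365190506), (0.1686353236436844, 0.10135608911514282), 89.365478515625) 0.08086255504328736
side 2220 ((0.6455129384994507, 0.02867867425084114), (0.1699216216802597, 0.0981864482164383), 89.06513977050781) 0.07911365571200643
[ 0.60043329  0.028296   -0.021176  ]
[[-1.0, 2.4], [-0.6, 3.7], [-0.4, 1.1], [0.4, -0.9], [-0.1, 2.8], [0.3, 1.6], [-0.3, 0.7], [-0.1, -2.3], [6.5, 0.4]]
scene 348 352 [-73.5  16.2]
scene 428 325 [-75.4 -24.5]
scene 523 428 [-156.3  -21.6]
scene 448 460 [-157.    16.5]
side 320 255 [-72.7  13.9]
side 330 325 [-74.6 -23.2]
side 137 283 [-154.6   11.6]
side 148 342 [-153.6  -18.1]
timer [-126.1   94.4] [0.47631793 0.12534939 0.012     ]
cap [  34.8 -123.1] [ 0.63264987 -0.09547832  0.012     ]
marker [-135.  -135.4] [ 0.46262636 -0.10417337  0.012     ]
marker [  -4.5 -144.1] [ 0.5928347  -0.11569094  0.012     ]
```

Request:
{"name": "send_rows", "arguments": {
  "increments": [0, 0, 0.029, 1.6, -2.9, 0, 0.52, 0, 0, 0.029, 1.6, -2.9, 0, 0.52, 0, 0, 0.029, 1.6, -2.9, 0, 0.52, 0, 0, 0.029, 1.6, -2.9, 0, 0.52, 0, 0, 0.029, 1.6, -2.9, 0, 0.52, 0, 0, 0.029, 1.6, -2.9, 0, 0.52, 0, 0, 0.029, 1.6, -2.9, 0, 0.52, 0, 0, 0.029, 1.6, -2.9, 0, 0.52, 0, 0, 0.029, 1.6, -2.9, 0, 0.52, 0, 0, 0.029, 1.6, -2.9, 0, 0.52, 0, 0, 0, 0.75, -3, 0, 0.52, 0, 0, 0, 0.75, -3, 0, 0.52, 0, 0, 0, 0.75, -3, 0, 0.52, 0, 0, 0, 0.75, -3, 0, 0.52, 0, 0, 0, 0.75, -3, 0, 0.52, 0, 0, 0, 0.75, -3, 0, 0.52, 0, 0, 0, 0.75, -3, 0, 0.52, 0, 0, 0, 0.75, -3, 0, 0.52, 0, 0, 0, 0.75, -3, 0, 0.52, 0, 0, 0, 0.75, -3, 0, 0.52]
}}

```text
time: 1.77
position: [0.4235, 0.0043, 0.1943]
tool_rot: [0.008, 1.0, 0.0, -0.0]
ft_force: [-0.0, 0.1, 1.4]
grip_width: 0.0453
grip_force: 0.0
```

Request:
{"name": "send_rows", "arguments": {
  "increments": [0, 0, 0, 0, 0, -3, 0.52, 0, 0, 0, 0, 0, -3, 0.52, 0, 0, 0, 0, 0, 0, 0.52, 0, 0, 0, 0, 0, 0, 0.52, 0, 0, 0, 0, 0, 0, 0.52]
}}

```text
time: 2.18
position: [0.4241, 0.006, 0.1351]
tool_rot: [0.008, 1.0, -0.0, 0.0]
ft_force: [0.0, -0.3, 0.8]
grip_width: 0.0452
grip_force: 0.0
```

```bash
python3 - <<'E'
from h import *
c=snap('wrist','w1');print(-c['R'].T@c['t'],c['R'])
from scipy.spatial.transform import Rotation as R
o=robot.get_obs();print(o['time'],o['position'],R.from_quat(o['tool_rot']).as_matrix().round(3),o['grip_width'],o['ft_force'])
cv2.imwrite('pics/w1b.png',cv2.resize(c['image'][:,:,::-1],(800,600)))
E
```

```text
[0.34077426 0.00759766 0.32527865] [[ 1.64512123e-02  9.99864657e-01 -1.58442390e-04]
 [ 9.53432479e-01 -1.56395139e-02  3.01200785e-01]
 [ 3.01157541e-01 -5.10618219e-03 -9.53560728e-01]]
2.2333 [0.42457666 0.00595354 0.13556268] [[-1.     0.016  0.002]
 [ 0.016  1.    -0.001]
 [-0.002 -0.001 -1.   ]] 0.04529814376125813 [ 1.02562602 -0.51053004 -0.07766857]
```

View pics/w1b.png

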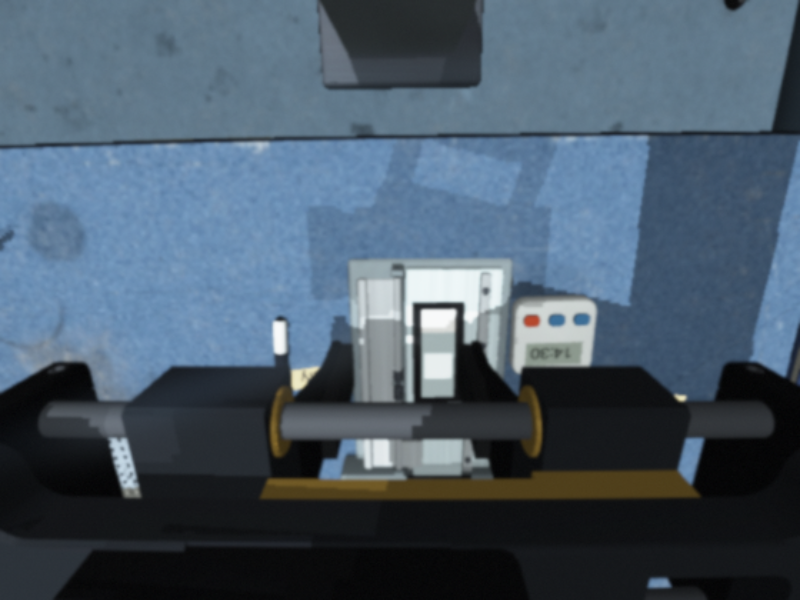

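The wrist view shows the rod at columns 357–368, its rear end near row 279. The carrier's rear end is at row 304 (columns 414–463), and its front at row ~398.

```bash
python3 - <<'E'
from h import *
c=ld('w1')
p=np.array([.596,.030]);t=-.015
for n,x,y,z in[('car RL',464,304,.03),('car RR',414,304,.03),('car FL',463,397,.03),('car FR',416,397,.03),('rod out rear',357,279,.0315),('rod in rear',368,279,.0315),('rod out front',365,467,.0315),('deck rear L',508,266,.022),('rail rear',486,274,.028),('base rearR',349,260,.0)]:
    q=onz(c,x*.7,y*.7,z)
    d=q[:2]-p;s,k=np.sin(t),np.cos(t);print(n,q.round(4),(np.array([k*d[0]+s*d[1],-s*d[0]+k*d[1]])*1000).round(1),dep(c,x*.7,y*.7).round(4))
E
```

```text
car RL [0.4429 0.0501 0.03  ] [-153.4   17.8] [0.4448 0.0508 0.0246]
car RR [0.4423 0.0123 0.03  ] [-153.4  -20. ] [0.4437 0.0124 0.0259]
car FL [0.523  0.0514 0.03  ] [-73.4  20.3] [0.4283 0.0286 0.1835]
car FR [0.5223 0.0132 0.03  ] [-73.4 -17.9] [0.5222 0.0132 0.0302]
rod out rear [ 0.4216 -0.0295  0.0315] [-173.5  -62.1] [ 0.4272 -0.032   0.0114]
rod in rear [ 0.4218 -0.0214  0.0315] [-173.4  -54. ] [ 0.422  -0.0214  0.0306]
rod out front [ 0.5896 -0.0314  0.0315] [ -5.5 -61.5] [ 0.5874 -0.031   0.0341]
deck rear L [0.416  0.0836 0.022 ] [-180.8   50.9] [0.4188 0.0865 0.0105]
rail rear [0.4203 0.0661 0.028 ] [-176.2   33.4] [0.4205 0.0662 0.0275]
base rearR [ 0.4144 -0.039   0.    ] [-180.6  -71.8] [ 0.4124 -0.0378  0.0088]
```

Request:
{"name": "send_rows", "arguments": {
  "increments": [0, 0, 0, 0, -0.1, -2.5, 0.52, 0, 0, 0, 0, 0, -2.5, 0.52, 0, 0, 0, 0, 0, -2, 0.52, 0, 0, 0, 0, 0, -1.5, 0.52, 0, 0, 0, 0, 0, 0, 0.52, 0, 0, 0, 0, 0, 0, 0.52]
}}

```text
time: 2.73
position: [0.4244, 0.005, 0.0502]
tool_rot: [0.008, 1.0, -0.0, 0.0]
ft_force: [-0.1, -0.6, 0.3]
grip_width: 0.0455
grip_force: 0.0
```

```bash
python3 - <<'E'
from h import *
o=robot.get_obs();print(o['position'],o['ft_force'])
E
```

```text
[0.4244132  0.00502605 0.05017722] [-0.12574615 -0.6465904   0.31665665]
```

Request:
{"name": "send_rows", "arguments": {
  "increments": [0, 0, 0, 0, 0, -0.5, 0.52, 0, 0, 0, 0, 0, -0.4, 0.52, 0, 0, 0, 0, 0, 0, 0.52, 0, 0, 0, 0, 0, 0, 0.52]
}}

```text
time: 3.07
position: [0.424, 0.0048, 0.0409]
tool_rot: [0.008, 1.0, -0.0, 0.0]
ft_force: [0.3, 0.3, 1.3]
grip_width: 0.045
grip_force: 0.0
```

Request:
{"name": "send_rows", "arguments": {
  "increments": [0, 0, 0, 0, 0, -0.3, 0.52, 0, 0, 0, 0, 0, -0.3, 0.52, 0, 0, 0, 0, 0, 0, 0.52, 0, 0, 0, 0, 0, 0, 0.52, 0, 0, 0, 0, 0, 0, 0.52]
}}

```text
time: 3.48
position: [0.4237, 0.0048, 0.0344]
tool_rot: [0.008, 1.0, 0.0, -0.0]
ft_force: [-0.0, -0.1, -0.2]
grip_width: 0.0454
grip_force: 0.0
```

No reaction force, so the finger is not on the rod; I'll look.

```bash
python3 - <<'E'
from h import *
c=snap('side','d2');a=snap('scene','s2')
f=lambda i,y0,y1,x0,x1:cv2.resize(i[y0:y1,x0:x1,::-1],(800,600),interpolation=cv2.INTER_CUBIC)
cv2.imwrite('pics/d2c.png',f(c['image'],170,272,184,320))
print(robot.get_obs()['ft_force'])
E
```

```text
[ 0.15709986 -0.43617209 -0.99487476]
```

View pics/d2c.png

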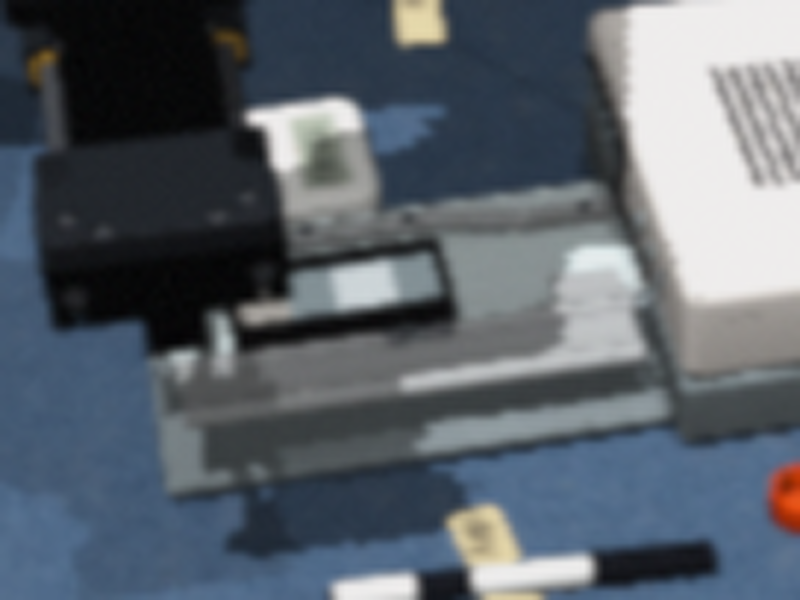

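```bash
python3 - <<'E'
from h import *
def proj(c,X): return cv2.projectPoints(np.array([X],float),cv2.Rodrigues(c['R'])[0],c['t'],np.array([[c['fx'],0,c['cx']],[0,c['fy'],c['cy']],[0,0,1.]]),c['dist_coeffs'])[0].ravel()
c=ld('d2')
for n,X in dict(right=(.424,-.025,.0264),right_in=(.424,-.018,.0264),right_up=(.424,-.025,.07),left=(.424,.035,.0264),rodrear=(.4216,-.0255,.0345),carRR=(.4425,.0123,.03)).items():
    u,v=proj(c,X);print(n,(u-184)*800/136,(v-170)*600/102)
P,u,v=cloud(c)
for d in('d2',):
  m=(P[:,0]>.38)&(P[:,0]<.45)&(P[:,1]>-.06)&(P[:,1]<.09)&(P[:,2]>.02)&(P[:,2]<.15)&(c['image'][v,u].max(1)<60)
  Q=P[m]
  for z in np.arange(.03,.15,.01):
    k=Q[abs(Q[:,2]-z)<.005]
    if len(k):print(round(z,3),len(k),k[:,:2].min(0).round(3),k[:,:2].max(0).round(3))
E
```

```text
right 188.4808731895661 418.4916997281465
right_in 186.24902949354794 404.6773565310925
right_up 176.16809048239892 330.5103624607406
left 170.0668819529966 304.7033680650837
rodrear 179.59353183244957 404.6310134139869
carRR 226.6141233297692 331.78384855176944
0.03 13 [0.443 0.001] [0.45  0.027]
0.06 2 [ 0.417 -0.026] [ 0.43  -0.024]
0.07 41 [ 0.413 -0.029] [ 0.433 -0.024]
0.08 17 [ 0.413 -0.028] [ 0.433 -0.025]
0.14 5 [0.386 0.031] [0.39  0.033]
```

```bash
python3 - <<'E'
from h import *
c=ld('d2')
for col in(165,185,205,225):
  print(col)
  for r in range(300,440,12):
    u=int(184+col*136/800);v=int(170+r*102/600);print(r,dep(c,u,v).round(3),c['image'][v,u])
E
python3 - <<'E'
import cv2
a=cv2.imread('pics/s2.png')[190:300,230:377]
cv2.imwrite('pics/s2c.png',cv2.resize(a,(800,600),interpolation=cv2.INTER_CUBIC))
E
```

```text
165
300 [ 0.421 -0.083  0.139] [8 8 8]
312 [ 0.42  -0.082  0.133] [6 7 8]
324 [ 0.42  -0.027  0.076] [8 6 8]
336 [ 0.42  -0.026  0.07 ] [5 5 6]
348 [ 0.419 -0.027  0.065] [45 48 48]
360 [0.419 0.002 0.031] [119 128 130]
372 [ 0.418 -0.004  0.031] [100 107 110]
384 [ 0.418 -0.004  0.026] [75 81 83]
396 [ 0.417 -0.004  0.019] [75 81 83]
408 [ 0.417 -0.004  0.013] [81 87 90]
420 [ 0.416 -0.008  0.011] [110 119 123]
432 [ 0.415 -0.013  0.011] [115 125 129]
185
300 [ 0.426 -0.082  0.137] [5 5 6]
312 [ 0.427 -0.027  0.081] [ 8  8 10]
324 [ 0.426 -0.026  0.074] [7 6 7]
336 [ 0.426 -0.027  0.069] [8 7 8]
348 [ 0.425 -0.028  0.064] [ 93  99 101]
360 [ 0.425 -0.001  0.032] [169 175 176]
372 [ 0.424 -0.005  0.031] [145 148 149]
384 [ 0.424 -0.01   0.03 ] [92 95 95]
396 [ 0.423 -0.015  0.029] [75 78 79]
408 [ 0.423 -0.019  0.028] [81 83 85]
420 [ 0.422 -0.028  0.031] [107 111 114]
432 [ 0.421 -0.015  0.011] [115 124 128]
205
300 [ 0.432 -0.083  0.137] [7 7 7]
312 [ 0.433 -0.028  0.08 ] [28 30 30]
324 [ 0.432 -0.025  0.072] [27 28 29]
336 [ 0.432 -0.026  0.067] [19 21 21]
348 [0.432 0.004 0.033] [58 62 62]
360 [ 0.431 -0.002  0.032] [89 91 93]
372 [ 0.431 -0.007  0.031] [84 86 86]
384 [ 0.43  -0.013  0.032] [81 82 83]
396 [ 0.429 -0.017  0.03 ] [79 80 82]
408 [ 0.429 -0.026  0.033] [90 91 93]
420 [ 0.428 -0.03   0.031] [91 93 95]
432 [ 0.428 -0.017  0.012] [84 91 94]
225
300 [ 0.439 -0.083  0.135] [15 16 16]
312 [0.443 0.023 0.03 ] [77 82 82]
324 [0.442 0.024 0.023] [135 144 145]
336 [0.441 0.018 0.023] [173 184 185]
348 [0.441 0.012 0.023] [174 184 186]
360 [ 0.44  -0.003  0.031] [156 158 160]
372 [ 0.439 -0.008  0.031] [128 130 132]
384 [ 0.438 -0.013  0.03 ] [82 85 85]
396 [ 0.437 -0.02   0.031] [78 80 81]
408 [ 0.437 -0.029  0.033] [93 95 96]
420 [ 0.436 -0.03   0.029] [82 85 85]
432 [ 0.436 -0.017  0.01 ] [59 64 66]
```

View pics/s2c.png

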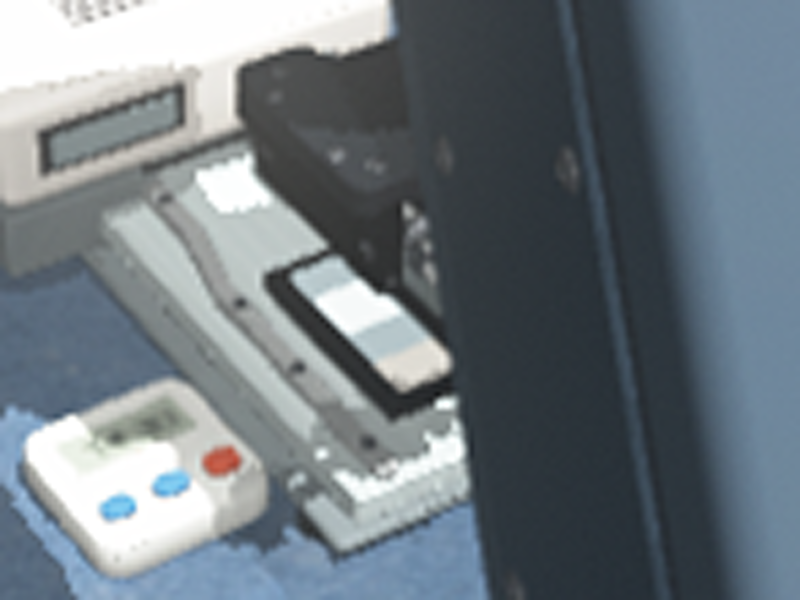

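The finger's depth readings end at z≈0.063 (the TCP reading implies 0.026). So the tip is about 37 mm higher than expected, and its outer face is at y≈-0.027. I'll go on down in guarded steps with the jaws slightly wider.

Request:
{"name": "send_rows", "arguments": {
  "increments": [0, 0, 0, 0, 0, -0.7, 0.57, 0, 0, 0, 0, 0, -0.7, 0.57, 0, 0, 0, 0, 0, -0.6, 0.57, 0, 0, 0, 0, 0, 0, 0.57, 0, 0, 0, 0, 0, 0, 0.57]
}}

```text
time: 4.0
position: [0.4231, 0.005, 0.0137]
tool_rot: [0.008, 1.0, 0.0, -0.001]
ft_force: [-0.4, -0.1, -0.1]
grip_width: 0.0494
grip_force: 0.0
```

```bash
cat >> h.py <<'E'
def finger(f):
    c=snap('side',f);P,u,v=cloud(c);o=robot.get_obs();p=o['position']
    m=(abs(P[:,0]-p[0])<.02)&(P[:,1]>-.05)&(P[:,1]<.0)&(P[:,2]>.03)&(P[:,2]<.1)&(c['image'][v,u].max(1)<40)
    Q=P[m];print(o['time'],p,o['ft_force'],o['grip_width']);
    if len(Q):print('finger',len(Q),Q.min(0).round(4),np.median(Q,0).round(4),Q.max(0).round(4))
    return c
E
python3 -c "
from h import *
finger('d3');print(robot.get_obs()['q'])"
```

```text
4.05 [0.42336185 0.00487963 0.01403001] [1.09803157 0.12412913 0.66792821] 0.049850777702202545
finger 60 [ 0.4125 -0.0305  0.0418] [ 0.4232 -0.0288  0.0519] [ 0.4326 -0.0265  0.0606]
[-2.53740422e-01  6.26599069e-01  2.07362936e+00 -1.14364281e-05
  4.42492372e-01 -1.80769301e+00]
```

Request:
{"name": "send_rows", "arguments": {
  "increments": [0, 0, 0, 0, 0, -0.4, 0.57, 0, 0, 0, 0, 0, -0.4, 0.57, 0, 0, 0, 0, 0, 0, 0.57, 0, 0, 0, 0, 0, 0, 0.57]
}}

```text
time: 4.38
position: [0.4239, 0.0047, 0.0064]
tool_rot: [0.008, 1.0, -0.0, 0.0]
ft_force: [-0.1, 0.1, 0.5]
grip_width: 0.0496
grip_force: 0.4
```

Request:
{"name": "send_rows", "arguments": {
  "increments": [0, 0, 0, 0, 0, -0.3, 0.57, 0, 0, 0, 0, 0, 0, 0.57, 0, 0, 0, 0, 0, 0, 0.57]
}}

```text
time: 4.63
position: [0.424, 0.0046, 0.0036]
tool_rot: [0.008, 1.0, -0.0, 0.0]
ft_force: [0.5, -0.7, 4.0]
grip_width: 0.0496
grip_force: 1.9
```

```bash
python3 -c "
from h import *
finger('d4')"
```

```text
4.6833 [0.4239662  0.00466645 0.00361893] [-0.25368137 -0.91233521  4.66322289] 0.04943458461011062
finger 52 [ 0.4133 -0.0311  0.0334] [ 0.4239 -0.0288  0.0422] [ 0.4336 -0.026   0.0499]
```

Request:
{"name": "send_rows", "arguments": {
  "increments": [0, 0, 0, 0, 0, -0.3, 0.57, 0, 0, 0, 0, 0, -0.3, 0.57, 0, 0, 0, 0, 0, 0, 0.57, 0, 0, 0, 0, 0, 0, 0.57, 0, 0, 0, 0, 0, 0, 0.57]
}}

```text
time: 5.1
position: [0.4241, 0.0048, -0.0022]
tool_rot: [0.008, 1.0, -0.0, 0.0]
ft_force: [-0.0, 1.0, 6.7]
grip_width: 0.0496
grip_force: 3.7
```

```bash
python3 - <<'E'
from h import *
c=finger('d5');P,u,v=cloud(c);I=c['image'][v,u].max(1)
# rod height along x, right side
for x in np.arange(.44,.6,.02):
    m=(abs(P[:,0]-x)<.01)&(P[:,2]>.018)&(P[:,2]<.06)
    k=m&(P[:,1]<-.018)&(P[:,1]>-.034);print(round(x,2),'rod z',np.percentile(P[k,2],[50,90]).round(4) if k.any() else None, 'carrier/deck z',np.median(P[m&(abs(P[:,1]-.03)<.01),2]).round(4))
b=ld('d1')
P,u,v=cloud(b)
for x in np.arange(.44,.6,.04):
    k=(abs(P[:,0]-x)<.01)&(P[:,2]>.018)&(P[:,2]<.06)&(P[:,1]<-.018)&(P[:,1]>-.034);print('before',np.percentile(P[k,2],[50,90]))
E
```

```text
5.15 [ 0.42404581  0.00476342 -0.00217447] [ 0.59451212 -0.6002662   7.44764902] 0.04976826522384197
finger 42 [ 0.4144 -0.0321  0.0303] [ 0.4243 -0.0292  0.0366] [ 0.4331 -0.0268  0.0435]
0.44 rod z [0.0242 0.0343] carrier/deck z nan
0.46 rod z [0.0245 0.0263] carrier/deck z 0.0277
0.48 rod z [0.0243 0.0264] carrier/deck z 0.0277
0.5 rod z [0.0247 0.0269] carrier/deck z 0.0278
0.52 rod z [0.0243 0.0263] carrier/deck z 0.0277
0.54 rod z [0.0247 0.0266] carrier/deck z 0.0216
0.56 rod z [0.0245 0.0265] carrier/deck z 0.0215
0.58 rod z [0.0242 0.0258] carrier/deck z 0.0216
before [0.03221286 0.03452833]
before [0.03189208 0.03408147]
before [0.03134275 0.0339144 ]
before [0.03185616 0.03420929]
  return _methods._mean(a, axis=axis, dtype=dtype,
  ret = ret.dtype.type(ret / rcount)
```

Request:
{"name": "send_rows", "arguments": {
  "increments": [0, 0, 0, 0.4, 0, -0.05, 0.57, 0, 0, 0, 0.4, 0, 0, 0.57, 0, 0, 0, 0.5, -0.01, 0, 0.57, 0, 0, 0, 0.5, -0.01, 0, 0.57, 0, 0, 0, 0.5, -0.01, 0, 0.57, 0, 0, 0, 0.5, -0.01, 0, 0.57, 0, 0, 0, 0.5, -0.01, 0, 0.57, 0, 0, 0, 0.5, 0, 0, 0.57, 0, 0, 0, 0, 0, 0, 0.57]
}}

```text
time: 5.9
position: [0.4567, 0.0059, -0.0032]
tool_rot: [0.009, 1.0, 0.001, -0.005]
ft_force: [-5.7, 3.3, 8.4]
grip_width: 0.0497
grip_force: 4.9
```

```bash
cat >> h.py <<'E'
def chk(f):
    c=snap('side',f);P,u,v=cloud(c);o=robot.get_obs();print(o['time'],o['position'],o['ft_force'],o['grip_width'])
    I=c['image'][v,u].max(1)
    k=(P[:,0]>o['position'][0]+.015)&(P[:,0]<.6)&(P[:,1]<-.018)&(P[:,1]>-.034)&(P[:,2]>.018)&(P[:,2]<.06);print('rod z',np.percentile(P[k,2],[50,90]).round(4))
    m=(P[:,0]>.43)&(P[:,0]<.594)&(P[:,1]>.008)&(P[:,1]<.058)&(P[:,2]>.0225)&(P[:,2]<.034)&(I<60)
    if m.sum()>10: print('carrier dark',m.sum(),np.percentile(P[m],[1,99],axis=0).round(4).tolist())
E
python3 -c "
from h import *
chk('d6')"
```

```text
5.95 [ 0.45667429  0.00592642 -0.00316981] [-5.79724689  1.78820682  7.67867552] 0.049649032932073435
rod z [0.0243 0.027 ]
carrier dark 84 [[0.5063, 0.008, 0.0229], [0.5503, 0.0499, 0.0318]]
```

Request:
{"name": "send_rows", "arguments": {
  "increments": [0, 0, 0, 0.4, 0, 0, 0.57, 0, 0, 0, 0.4, 0, 0, 0.57, 0, 0, 0, 0.4, 0, 0, 0.57, 0, 0, 0, 0, 0, 0, 0.57]
}}

```text
time: 6.28
position: [0.4676, 0.006, -0.0033]
tool_rot: [0.009, 1.0, 0.001, -0.006]
ft_force: [-6.7, 1.3, 8.0]
grip_width: 0.0495
grip_force: 4.9
```

```bash
python3 -c "
from h import *
chk('d7')"
```

```text
6.3333 [ 0.46763175  0.00599509 -0.00329393] [-7.18448458  1.02757214  7.14879793] 0.04957725285020604
rod z [0.0242 0.0272]
carrier dark 101 [[0.5193, 0.0084, 0.023], [0.5622, 0.0502, 0.0313]]
```

Request:
{"name": "send_rows", "arguments": {
  "increments": [0, 0, 0, 0.4, 0, 0, 0.57, 0, 0, 0, 0.4, 0, 0, 0.57, 0, 0, 0, 0.4, 0, 0, 0.57, 0, 0, 0, 0, 0, 0, 0.57]
}}

```text
time: 6.67
position: [0.4807, 0.0058, -0.0033]
tool_rot: [0.009, 1.0, 0.001, -0.005]
ft_force: [-6.1, 1.5, 7.7]
grip_width: 0.0497
grip_force: 4.8
```

```bash
sed -i 's/P\[:,1\]>.008/P[:,1]>-.002/' h.py; python3 -c "
from h import *
chk('d8')
c=ld('d8');cv2.imwrite('pics/d8c.png',cv2.resize(c['image'][170:272,184:320,::-1],(800,600),interpolation=cv2.INTER_CUBIC))"
```

```text
6.7167 [ 0.4806558   0.00573018 -0.00321773] [-5.39488926  1.95089106  9.14885425] 0.049645033503319405
rod z [0.0243 0.0278]
carrier dark 75 [[0.5337, 0.0056, 0.0237], [0.5744, 0.0502, 0.0315]]
```

View pics/d8c.png

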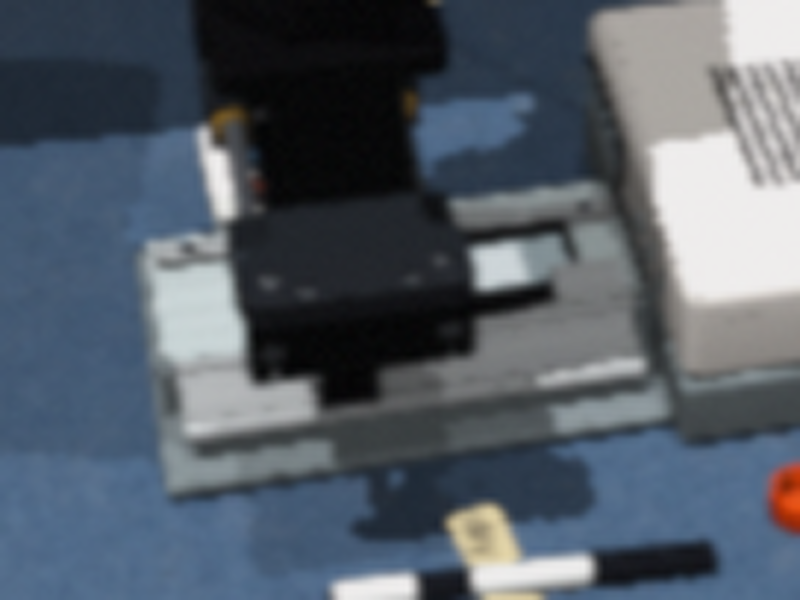

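The view shows the finger on the rod at (345,395), and the carrier lying straight with its front at (570,245), already under the lip. Forces are steady, so I continue.

Request:
{"name": "send_rows", "arguments": {
  "increments": [0, 0, 0, 0.5, 0, 0, 0.57, 0, 0, 0, 0.5, 0, 0, 0.57, 0, 0, 0, 0.5, -0.01, 0, 0.57, 0, 0, 0, 0.5, 0, 0, 0.57, 0, 0, 0, 0, 0, 0, 0.57]
}}

```text
time: 7.13
position: [0.501, 0.0055, -0.0032]
tool_rot: [0.009, 1.0, 0.001, -0.005]
ft_force: [-5.4, 0.8, 8.0]
grip_width: 0.0497
grip_force: 4.8
```

Request:
{"name": "send_rows", "arguments": {
  "increments": [0, 0, 0, 0.5, 0, 0, 0.57, 0, 0, 0, 0.5, -0.01, 0, 0.57, 0, 0, 0, 0.5, 0, 0, 0.57, 0, 0, 0, 0.5, -0.01, 0, 0.57, 0, 0, 0, 0, 0, 0, 0.57]
}}

```text
time: 7.55
position: [0.521, 0.0053, -0.0033]
tool_rot: [0.009, 1.0, 0.001, -0.005]
ft_force: [-6.6, 1.0, 8.1]
grip_width: 0.0498
grip_force: 4.8
```

Request:
{"name": "send_rows", "arguments": {
  "increments": [0, 0, 0, 0.5, 0, 0, 0.57, 0, 0, 0, 0.5, -0.01, 0, 0.57, 0, 0, 0, 0.4, 0, 0, 0.57, 0, 0, 0, 0, 0, 0, 0.57]
}}

```text
time: 7.88
position: [0.5351, 0.0051, -0.0033]
tool_rot: [0.009, 1.0, 0.001, -0.005]
ft_force: [-5.7, 0.6, 8.4]
grip_width: 0.0502
grip_force: 4.8
```

Request:
{"name": "send_rows", "arguments": {
  "increments": [0, 0, 0, 0.4, 0, 0, 0.57, 0, 0, 0, 0.3, -0.01, 0, 0.57, 0, 0, 0, 0, 0, 0, 0.57]
}}

```text
time: 8.13
position: [0.5416, 0.005, -0.0033]
tool_rot: [0.009, 1.0, 0.001, -0.005]
ft_force: [-6.6, 1.6, 8.8]
grip_width: 0.0492
grip_force: 4.8
```

Request:
{"name": "send_rows", "arguments": {
  "increments": [0, 0, 0, 0.3, 0, 0, 0.57, 0, 0, 0, 0.3, 0, 0, 0.57, 0, 0, 0, 0, 0, 0, 0.57]
}}

```text
time: 8.38
position: [0.5438, 0.0052, -0.0035]
tool_rot: [0.008, 1.0, 0.001, -0.009]
ft_force: [-10.8, -0.7, 11.8]
grip_width: 0.0491
grip_force: 8.1
```

Force is rising at the expected place (predicted TCP ~0.5455). One more nudge to confirm that it's the stop.

Request:
{"name": "send_rows", "arguments": {
  "increments": [0, 0, 0, 0.3, 0, 0, 0.57, 0, 0, 0, 0.2, 0, 0, 0.57, 0, 0, 0, 0, 0, 0, 0.57, 0, 0, 0, 0, 0, 0, 0.57]
}}

```text
time: 8.72
position: [0.5437, 0.0053, -0.0036]
tool_rot: [0.007, 1.0, 0.001, -0.014]
ft_force: [-18.6, -3.7, 18.8]
grip_width: 0.0494
grip_force: 11.3
```

```bash
python3 -c "
from h import *
chk('d9')"
```

```text
8.7667 [ 0.54370234  0.00525824 -0.00362351] [-17.36170437  -3.2255417   17.9534127 ] 0.04987383113610289
rod z [0.024  0.0291]
```

Request:
{"name": "send_rows", "arguments": {
  "increments": [0, 0, 0, -0.5, 0, 0, 0.57, 0, 0, 0, -0.6, 0, 0, 0.57, 0, 0, 0, -0.6, 0, 0, 0.57, 0, 0, 0, -0.6, 0, 0, 0.57, 0, 0, 0, 0, 0, 0, 0.57]
}}

```text
time: 9.18
position: [0.5385, 0.0038, -0.0015]
tool_rot: [0.008, 1.0, -0.0, 0.005]
ft_force: [2.6, 2.9, 7.4]
grip_width: 0.0497
grip_force: 4.3
```

Request:
{"name": "send_rows", "arguments": {
  "increments": [0, 0, 0, 0, 0, 0.4, 0.57, 0, 0, 0, 0, 0, 0.4, 0.57, 0, 0, 0, 0, 0, 0.5, 0.57, 0, 0, 0, 0, 0, 1, 0.57, 0, 0, 0, 0, 0, 2, 0.57, 0, 0, 0, 0, 0, 3, 0.57, 0, 0, 0, -2, 0, 3, 0.57, 0, 0, 0, -3, 0, 2, 0.57, 0, 0, 0, -3, 0, 0, 0.57, 0, 0, 0, -3, 0, 0, 0.57, 0, 0, 0, 0, 0, 0, 0.57, 0, 0, 0, 0, 0, 0, 0.57]
}}

```text
time: 10.18
position: [0.4221, 0.0043, 0.1203]
tool_rot: [0.009, 1.0, 0.0, -0.001]
ft_force: [0.2, 0.7, 0.6]
grip_width: 0.0497
grip_force: 0.0
```

```bash
python3 - <<'E'
from h import *
chk('d10')
c=ld('d10');P,u,v=cloud(c)
I=c['image'][v,u].max(1)
i=c['image'][160:280,184:344,::-1];cv2.imwrite('pics/d10c.png',cv2.resize(i,(800,600),interpolation=cv2.INTER_CUBIC))
m=(P[:,0]>.535)&(P[:,0]<.594)&(P[:,1]>.0)&(P[:,1]<.06)&(P[:,2]>.027)&(P[:,2]<.034)
print('top x min',np.percentile(P[m],[1,5,50],axis=0).round(4).tolist())
E
```

```text
10.2333 [0.42456231 0.00375594 0.12037679] [ 0.50978611 -0.12598447 -0.25513129] 0.04931566546658811
rod z [0.0286 0.0312]
carrier dark 50 [[0.5552, 0.0088, 0.0253], [0.593, 0.0514, 0.0317]]
top x min [[0.5426, 0.0009, 0.0271], [0.555, 0.0032, 0.0272], [0.5715, 0.0313, 0.0291]]
```

View pics/d10c.png

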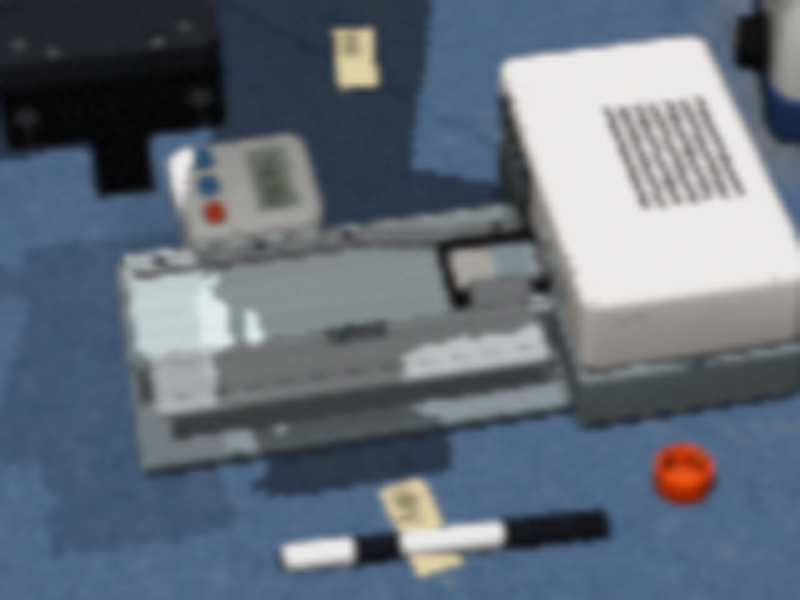

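The carrier sits in the slot with its rear at (445–455, 245–305), x≈0.555 against the 0.555 expected. The clip rests on it with the rod about 3–4 mm down, the bystanders are in place and the gripper is clear.

```bash
python3 -c "
from h import *
print(robot.hand_in())"
```

```text
the job is handed in; nothing more can be done
None
```

I handed the job in after about 10 s: the carrier is home against its stop, the clip has closed on it and the arm is clear; no verdict came back.

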